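Press-test the loaves and discard the stale one

ROBOT

A 6-joint arm with a two-finger parallel gripper is mounted at the origin on the work surface. World frame = base frame: x ahead of the robot, y to its left, z up, the work surface at z = 0. Lengths are in m, angles in degrees, forces in N, time in s.
With the tool pointing down it reaches from about 0.375 to 0.9 m from the base axis. Payload 3.1 kg.
Tool frame: the origin (TCP) lies between the finger pads; the fingertips stand 22 mm ahead of it and the grasp point (between the pads) lies 3 mm ahead of it (bot.tip_extent is the distance from the TCP to the fingertips, in m); y points along the fingers, z is the direction in which the jaws open and shut, and the axes are right-handed (so a half turn about y gives the same grasp; the last joint's range is limited). The gripper opens to 87 mm and grips with 3 to 60 N. Pads are 19 mm wide; open, the fingers measure 117 mm over their backs; the gripper's body (75 mm by 190 mm) begins 51 mm behind the grasp point.
Start: joints at [-76.175, 30.224, 82.088, -0, 67.689, -10.227], TCP at [0.255, -0.571, 0.245] pointing down, gripper open.
Joint ranges: [-176.69, 176.69], [-43.24, 126.21], [12.49, 139.97], [-82, 262], [0, 151.66], [-163.58, 163.58]. Speed limits (degrees/s): [159.86, 159.86, 180, 180, 180, 180].

INTERFACE

Orientations are given as a 3x3 rotation matrix whose columns are the frame's x, y, z axes.
In Python, from rig import bot, eyes, models gives the robot as it stands. The module is installed in compiled form; this text tells all that it offers.
- The arm moves only by the tool arm_command, never from a script. Its arguments are lists of equal length, an entry for each row: "translation": the shift along the tool's x, y, z each as a share of 0.08 m, from -1 to 1, a list of three; "rotation": the turn, a rotation vector about the tool's x, y, z each as a share of 60 degrees, from -1 to 1, a list of three; "grip": the closure, from -1 (fully open) to 1 (shut), so that 0 is half open. In form: {"translation": [[x, y, z], ...], "rotation": [[rx, ry, rz], ...], "grip": [grip, ...]}. A call has 1 to 5 rows; each row is the pose to reach, as a shift and turn from the pose commanded when the call began, along the tool's axes at that moment; what a row does not reach only later rows make up. A row lasts 1/10 s, in which the tool goes at most 50 mm and 8.59 degrees, less where a joint would pass 70% of its speed; a pose out of reach is approached as far as the arm can. A call with a number of a shift or a turn outside -1 to 1 is refused whole. A call with a gripper value outside its range is refused whole. The fingers move at their own pace and stop on an object; the grip force is fixed at half the most. Time passes only in rows, so rows that repeat a pose let the fingers close. It gives the time, the measured TCP pose, the force and the opening at its end, in the units of the state.
- bot.read_state(): the state, without advancing time (a new reading comes with each control period).
- eyes.capture(name): name is "scene" or "top" or "wrist"; returns a dict with "image" (420x560x3 uint8, blue, green, red), "mtx" (3x3 intrinsics, pixels), "dist_coeffs" ([k1, k2, p1, p2, k3] as OpenCV has them; the pictures are not rectified), "rvec" (rotation vector, rad) and "tvec" (3), from world to camera coordinates, as OpenCV has them; the wrist camera has in their place "hand_eye" (4x4, takes a point from camera to tool coordinates, whose origin is the TCP and whose axes are the tool frame's). Camera axes: x right, y down, z forward; pixel columns grow to the right and rows downward; lengths in m; the calibration is good to about 2 mm. A picture is of the moment at which its call begins: read the wrist's pose just before it. There is no depth.
- bot.hand_in(): hands the job in, once; it reports no verdict.
Trained networks look in the newest picture that a camera, given by its name, has taken for a name from the list of things; names that differ only in an ending like _2 or _b are one class to them, and where a whole thing is asked for, a point or a joint stands for the part that bears it (a point fixed in the world has none). Each returns a list of dicts, best first, with "conf" (0 to 1); they miss things now and then, are a little off and sometimes report something else, mostly with a low value. They report only what shows in the picture. A call takes as long as a camera call. They do not tell look-alikes from the thing itself.
- models.recognise(camera, thing): "extent" ([left, top, right, bottom] as shares, 0 to 1, of the picture: columns of its width, rows of its height, round what is visible of it).
- models.spot_point(camera, thing): "point" ([column, row] as shares, 0 to 1, of the picture: columns of its width, rows of its height: a listed point, or the origin of a listed thing).
The state is a dict: "time_s": time; "joint_positions": joint angles; "qvel": joint speeds; "tau": joint torques, N m; "position": TCP position; "tcp_rot": TCP orientation; "force": force on the tool from outside, world axes, zero at the start; "moment": the same for the moment, N m; "opening": opening from 0.0 (shut) to 1.0 (fully open).
Only numpy, scipy, OpenCV 4.12 (cv2) and the standard library are available. Lean on these libraries where they do the work, as an engineer would, in place of code of your own. Each camera call takes 0.05 s, during which the arm holds its last target. There are 200 camera calls.

TASK

Press-test the three small loaves on the wooden board one after another, working from the robot's left to its right: press each springy crown about 6 mm in from first touch, hold it there for a moment, and note how hard it pushes back; never squash a crown by 10 mm or more, nor lean hard on the board. One loaf is stale and pushes back more than twice as hard as the two fresh ones: put that one in the blue tub, on its floor, and leave the fresh loaves lying where they are and everything else on the bench undisturbed.

Things in the scene. Friction and masses are not known exactly. Their poses are not given: they have to be found in the camera images.
- board: Fixed light-wood cooling board, 240 x 400 mm, 16 mm thick, on the steel bench. Origin under its centre; x along the 240 mm side (away from the robot), y along the 400 mm side (to the robot's left), z up. The three loaves lie in a row at y = +130, 0 and -130 mm, x = 20 mm (each within 8 mm), long side along x within 0.2 rad.
- tub: Fixed blue open plastic tub for crumb bread, outside 200 x 180 x 60 mm (x, y, z), walls and floor 4 mm thick, open above. Origin at the centre of its underside, z up.
- loaf_1_mid (a point): Point 25 mm above the underside, at the centre, of one of three brown loaves that look alike (0.15 kg). Firm lower crust 94 (x) x 56 (y) x 34 mm high with upright sides: grip across y. On it a paler springy crown, a ridge 89 mm long, 45 mm wide, its flat ridge line 44 mm along x. Crowns rose differently: top 45 to 56 mm above the underside, not measured: feel for it. Any may be stale.
- crown_1 (a joint): How far the crown of the loaf of loaf_1_mid is pressed down, m; 0 unpressed, hard stop at 0.014. A crown starts to give at about 1.6 N (fresh) or 4 N (stale); 6 mm in, a fresh one pushes back with about 4 N, the stale one with 10 to 16 N. Let go, a fresh crown springs back fully; the stale one keeps a faint dent of about 2 mm.
- loaf_2_mid (a point): Point 25 mm above the underside, at the centre, of one of three brown loaves that look alike (0.15 kg). Firm lower crust 94 (x) x 56 (y) x 34 mm high with upright sides: grip across y. On it a paler springy crown, a ridge 89 mm long, 45 mm wide, its flat ridge line 44 mm along x. Crowns rose differently: top 45 to 56 mm above the underside, not measured: feel for it. Any may be stale.
- crown_2 (a joint): How far the crown of the loaf of loaf_2_mid is pressed down, m; 0 unpressed, hard stop at 0.014. A crown starts to give at about 1.6 N (fresh) or 4 N (stale); 6 mm in, a fresh one pushes back with about 4 N, the stale one with 10 to 16 N. Let go, a fresh crown springs back fully; the stale one keeps a faint dent of about 2 mm.
- loaf_3_mid (a point): Point 25 mm above the underside, at the centre, of one of three brown loaves that look alike (0.15 kg). Firm lower crust 94 (x) x 56 (y) x 34 mm high with upright sides: grip across y. On it a paler springy crown, a ridge 89 mm long, 45 mm wide, its flat ridge line 44 mm along x. Crowns rose differently: top 45 to 56 mm above the underside, not measured: feel for it. Any may be stale.
- crown_3 (a joint): How far the crown of the loaf of loaf_3_mid is pressed down, m; 0 unpressed, hard stop at 0.014. A crown starts to give at about 1.6 N (fresh) or 4 N (stale); 6 mm in, a fresh one pushes back with about 4 N, the stale one with 10 to 16 N. Let go, a fresh crown springs back fully; the stale one keeps a faint dent of about 2 mm.
- scraper: Bystander: steel dough scraper, 100 x 55 mm, wooden grip 14 mm high, lying on the near strip of the board; origin under its centre.
- timer: Bystander: round white kitchen timer, 52 mm wide, 36 mm high, on the near strip of the board; origin under its centre.
- boule: Bystander: big round loaf, 150 mm wide, 80 mm high, at the back of the bench.
- seed_jar: Bystander: amber seed jar, 72 mm wide, 120 mm high, at the back.
- salt_bowl: Bystander: small blue salt bowl, 80 mm wide, 40 mm high, near the robot on its left.
- pastry_brush: Bystander: pastry brush lying at the back of the bench, on the right.
- mug: Bystander: white mug, 80 mm wide, 85 mm high, near the robot on its right.
Not all that is in view belongs to the job. Leave any green or turquoise look-alike of the part that bears loaf_3_mid alone. What is shaped like the part that bears loaf_1_mid but green is not meant.

How it is judged:
By the outcome, as a careful person would: the job done as asked, in the order asked, and still so for the second after the job is handed in, with the robot touching nothing.
It also fails if it takes over 64 s, if anything falls off the work surface, if the arm or the gripper's body presses on something with over 40 N, if the wrist force passes 120 N, or if a joint passes its speed limit or range.

## Working session

There is one attempt and no reset: what is moved stays moved. The work goes in short steps, Python scripts to look and compute and a tool call to move; the robot and the scene stay as the last step left them, time stands still between calls to the robot, and variables do not carry over. Pictures are saved under pics/ and viewed, about 8 in all and at most 12, crops included, and the job is handed in when it is done.

Besides the shell and the picture viewer there is one more tool, called as name(argument=value, ...), one argument or row to a line, values as JSON. arm_command: Moves the arm, as the interface text tells. Shift numbers are shares of 0.08 m and turn numbers shares of 60 degrees, none past 1 either way. Its arguments: {"type":"object","properties":{"translation":{"type":"array"},"rotation":{"type":"array"},"grip":{"type":"array"}},"required":["translation","rotation","grip"]}

```bash
mkdir -p pics; python3 - <<'E'
from rig import bot,eyes,models
import cv2,numpy as np
s=bot.read_state(); print(s['time_s'],s['position'],np.round(s['tcp_rot'],3),s['force'],s['opening'])
for c in('scene','top'):
    d=eyes.capture(c); cv2.imwrite(f'pics/{c}0.png',d['image']); K,D,rv,tv=[np.array(d[k],float) for k in('mtx','dist_coeffs','rvec','tvec')]
    R=cv2.Rodrigues(rv)[0]; C=-R.T@tv.ravel(); print(c,'cam',C.round(3))
    for n,z in(('board',0),('tub',0),('loaf_1_mid',.041),('scraper',.016),('timer',.016)):
        for r in models.spot_point(c,n):
            p=np.array(r['point'])*[560,420]; u=cv2.undistortPoints(p.reshape(1,1,2),K,D).ravel()
            v=R.T@np.array([*u,1]); P=C+v*(z-C[2])/v[2]; print(n,round(r['conf'],2),p.round(),P.round(4))
E
```

```text
0.0 [ 0.25461061 -0.5700563   0.24357559] [[-0.913 -0.001  0.408]
 [-0.408  0.002 -0.913]
 [-0.    -1.    -0.002]] [ 0.16397488  0.00155748 -1.03127213] 0.998677596590912
scene cam [ 1.24  -0.281  1.095]
tub 0.59 [360. 181.] [0.5028 0.1898 0.    ]
loaf_1_mid 0.9 [186. 229.] [ 0.5292 -0.2997  0.041 ]
loaf_1_mid 0.69 [116. 229.] [ 0.4715 -0.4702  0.041 ]
scraper 0.92 [263. 178.] [ 0.4196 -0.0662  0.016 ]
timer 0.71 [193. 198.] [ 0.4232 -0.2628  0.016 ]
timer 0.26 [195. 166.] [ 0.3145 -0.2327  0.016 ]
top cam [ 0.509 -0.06   0.992]
board 0.86 [320. 226.] [ 0.505  -0.1785  0.    ]
tub 0.94 [172. 231.] [0.4957 0.1907 0.    ]
loaf_1_mid 0.97 [441. 245.] [ 0.4572 -0.4697  0.041 ]
loaf_1_mid 0.64 [376. 222.] [ 0.5148 -0.3098  0.041 ]
scraper 0.63 [280. 260.] [ 0.4239 -0.0758  0.016 ]
timer 0.55 [357. 263.] [ 0.4139 -0.2668  0.016 ]
```

```bash
python3 -c "
import cv2
a=cv2.imread('pics/top0.png');cv2.imwrite('pics/top0b.png',cv2.resize(a,(800,600)))"
```

```text
(no output)
```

View pics/top0.png

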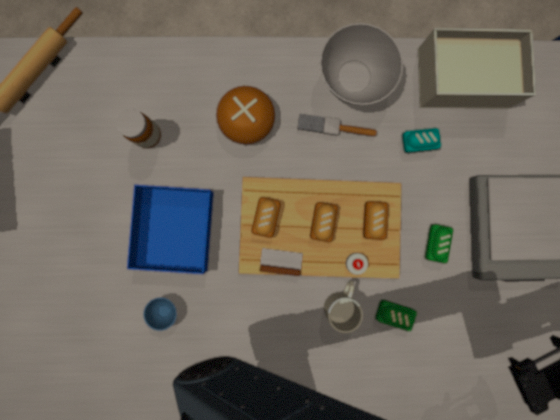

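View pics/scene0.png

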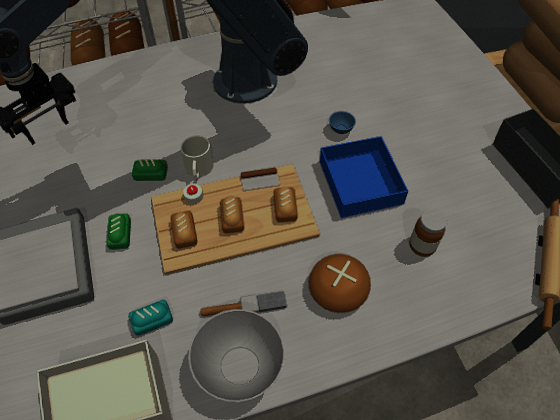

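The top view shows brown loaves at about (266,217), (325,222) and (376,220), with the tub at (172,229). The green and turquoise look-alikes lie off the board. Next I'll segment the loaves and the board.

```bash
cat > h.py <<'E'
import numpy as np,cv2
def w2(d,p,z,T=None):
    K,D=np.array(d['mtx'],float),np.array(d['dist_coeffs'],float)
    u=cv2.undistortPoints(np.array(p,float).reshape(-1,1,2),K,D).reshape(-1,2); u=np.c_[u,np.ones(len(u))]
    if T is None:
        R=cv2.Rodrigues(np.array(d['rvec'],float))[0]; C=-R.T@np.array(d['tvec'],float).ravel(); v=u@R
    else: C=T[:3,3]; v=u@T[:3,:3].T
    return C+v*((z-C[2])/v[:,2])[:,None]
E
python3 - <<'E'
from rig import bot,eyes,models
from h import *
d=eyes.capture('top');im=d['image'];h=cv2.cvtColor(im,cv2.COLOR_BGR2HSV)
for p in((266,217),(325,222),(376,220),(350,240),(300,195)):print(h[p[1],p[0]])
b,g,r=[im[...,i].astype(int) for i in range(3)]
sub=(h[...,1]>150)&(h[...,0]<22)
roi=np.zeros_like(sub);roi[185:248,246:397]=1
n,l,st,ce=cv2.connectedComponentsWithStats((sub&roi).astype(np.uint8))
for i in range(1,n):
    if st[i,4]>150:
        ys,xs=np.where(l==i);P=w2(d,np.c_[xs,ys],.04)[:,:2];c=P.mean(0);ww,v=np.linalg.eigh(np.cov(P.T));a=v[:,1]*np.sign(v[0,1])
        rr=cv2.minAreaRect(P.astype(np.float32)*1000);print(st[i],c.round(4),np.sqrt(ww*12).round(3),'ang',np.degrees(np.arctan2(a[1],a[0])).round(1),rr)
print(w2(d,[(242,177),(402,181),(401,277),(239,276)],.016).round(4))
E
```

```text
[ 20  76 151]
[ 21  74 151]
[ 21  73 150]
[ 19 130 155]
[ 20 133 155]
[246 197  55  42 873] [ 0.526  -0.0467] [0.078 0.099] ang -15.5 ((520.2074584960938, -49.827476501464844), (115.10005187988281, 102.39863586425781), 37.571258544921875)
[ 302  200   95   44 1742] [ 0.5164 -0.2457] [0.099 0.227] ang -87.9 ((516.1644287109375, -244.70034790039062), (102.1163101196289, 229.5583953857422), 0.6989142894744873)
[[ 0.6287  0.016   0.016 ]
 [ 0.6168 -0.3856  0.016 ]
 [ 0.3771 -0.3773  0.016 ]
 [ 0.385   0.024   0.016 ]]
```

arm_command(
  translation=[
    [0,0,-1],
    [0,0,-1],
    [0,0,-1],
    [0,0,-1],
  ],
  rotation=[
    [0,0.43,0],
    [0,0.43,0],
    [0,0.43,0],
    [0,0.43,0],
  ],
  grip=[1,1,1,1],
)

```text
time_s: 1.05
position: [0.222, -0.4971, 0.2449]
tcp_rot: [[-1.0, 0.0, -0.03], [0.03, -0.001, -1.0], [-0.0, -1.0, 0.001]]
force: [-0.5, -0.6, -0.7]
opening: 0.721
```

arm_command(
  translation=[
    [-0.9,0,-0.75],
    [-0.9,0,-0.75],
    [-0.9,0,-0.75],
  ],
  rotation=[
    [0,0,0],
    [0,0,0],
    [0,0,0],
  ],
  grip=[1,1,1],
)

```text
time_s: 1.35
position: [0.2992, -0.437, 0.2446]
tcp_rot: [[-1.0, 0.001, -0.022], [0.022, 0.002, -1.0], [-0.001, -1.0, -0.002]]
force: [0.0, -0.5, -0.2]
opening: 0.446
```

arm_command(
  translation=[
    [-0.9,0,-0.75],
    [-0.9,0,-0.75],
    [-0.9,0,-0.75],
  ],
  rotation=[
    [0,0,0],
    [0,0,0],
    [0,0,0],
  ],
  grip=[1,1,1],
)

```text
time_s: 1.65
position: [0.373, -0.3799, 0.2447]
tcp_rot: [[-1.0, 0.002, -0.022], [0.022, 0.001, -1.0], [-0.002, -1.0, -0.001]]
force: [-0.4, 0.4, -0.4]
opening: 0.17
```

arm_command(
  translation=[
    [-0.8,0,-0.9],
    [-0.8,0,-0.9],
    [-0.8,0,-0.9],
  ],
  rotation=[
    [0,0,0],
    [0,0,0],
    [0,0,0],
  ],
  grip=[1,1,1],
)

```text
time_s: 1.95
position: [0.4386, -0.3096, 0.2446]
tcp_rot: [[-1.0, 0.001, -0.023], [0.023, 0.001, -1.0], [-0.001, -1.0, -0.001]]
force: [-1.1, 0.8, -0.1]
opening: 0.014
```

arm_command(
  translation=[
    [-0.5,0,-1],
    [-0.5,0,-1],
    [-0.5,0,-1],
    [-0.5,0,-1],
  ],
  rotation=[
    [0,0,0],
    [0,0,0],
    [0,0,0],
    [0,0,0],
  ],
  grip=[1,1,1,1],
)

```text
time_s: 2.35
position: [0.4785, -0.2343, 0.2447]
tcp_rot: [[-1.0, 0.0, -0.028], [0.028, -0.002, -1.0], [-0.0, -1.0, 0.002]]
force: [0.0, -0.4, 0.4]
opening: 0.004
```

```bash
python3 - <<'E'
from rig import bot,eyes,models
from h import *
s=bot.read_state();d=eyes.capture('wrist');cv2.imwrite('pics/w1.png',d['image'])
print(s['time_s'],s['position'],np.round(s['tcp_rot'],3).tolist(),s['force'],s['opening'])
T=np.eye(4);T[:3,:3]=s['tcp_rot'];T[:3,3]=s['position'];T=T@np.array(d['hand_eye'])
print(T.round(3).tolist())
for r in models.spot_point('wrist','loaf_1_mid'):
    p=np.array(r['point'])*[560,420];print(r['conf'],p.round(),w2(d,p,.041,T).round(4))
E
```

```text
2.35 [ 0.47851693 -0.23433763  0.24466619] [[-1.0, 0.0, -0.028], [0.028, -0.002, -1.0], [-0.0, -1.0, 0.002]] [ 0.02278336 -0.36305533  0.37270819] 0.004480697478795409
[[-0.028, -0.969, -0.243, 0.546], [-1.0, 0.028, 0.005, -0.235], [0.002, 0.244, -0.97, 0.385], [0.0, 0.0, 0.0, 1.0]]
0.92 [489. 196.] [[ 0.4643 -0.4649  0.041 ]]
0.56 [354. 151.] [[ 0.5176 -0.309   0.041 ]]
0.19 [277. 311.] [[ 0.328  -0.2193  0.041 ]]
```

View pics/w1.png

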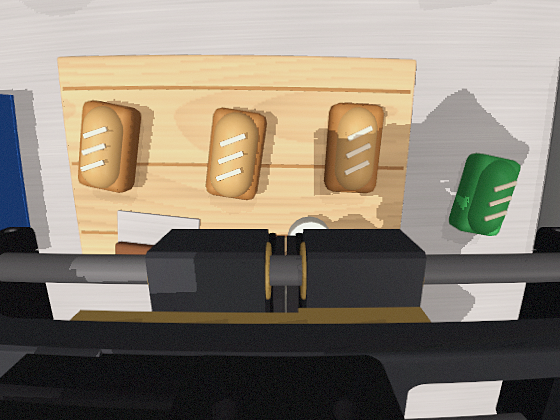

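The wrist view shows all three loaves, at about (108,146), (236,153) and (355,147), with the green look-alike at (485,193). I'll take crust outlines from here.

```bash
python3 - <<'E'
from rig import bot,eyes
from h import *
s=bot.read_state();d=eyes.capture('wrist');im=d['image']
T=np.eye(4);T[:3,:3]=s['tcp_rot'];T[:3,3]=s['position'];T=T@np.array(d['hand_eye'])
c=[im[60:225,60:415]]
cv2.imwrite('pics/w1c.png',cv2.resize(im[85:215,60:400],None,fx=2.3,fy=2.3,interpolation=cv2.INTER_CUBIC))
h=cv2.cvtColor(im,cv2.COLOR_BGR2HSV)
for x0,x1 in((65,150),(195,280),(320,392)):
    # grabcut
    m=np.zeros(im.shape[:2],np.uint8);cv2.grabCut(im,m,(x0+5,94,x1-x0-5,110),np.zeros((1,65)),np.zeros((1,65)),5,cv2.GC_INIT_WITH_RECT)
    k=((m==1)|(m==3)).astype(np.uint8);k=cv2.morphologyEx(k,cv2.MORPH_OPEN,np.ones((5,5)))
    cn=max(cv2.findContours(k,0,2)[0],key=cv2.contourArea)
    P=w2(d,cn.reshape(-1,2),.05,T)[:,:2]*1000
    print(cv2.boundingRect(cn),cv2.minAreaRect(P.astype(np.float32)))
print(w2(d,[(58,57),(416,59)],.016,T).round(4))
E
```

```text
(77, 101, 63, 92) ((530.7871704101562, -49.07493591308594), (62.87932586669922, 91.90416717529297), 76.1999282836914)
(205, 107, 72, 93) ((518.5628662109375, -188.2938232421875), (66.28917694091797, 94.66043853759766), 79.07328033447266)
(325, 102, 62, 91) ((521.40625, -307.0186462402344), (59.597904205322266, 93.11746215820312), 84.65706634521484)
[[ 0.6318  0.013   0.016 ]
 [ 0.6136 -0.3819  0.016 ]]
```

View pics/w1c.png

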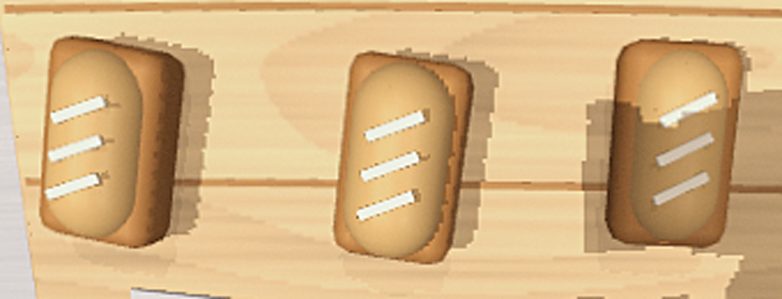

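```bash
python3 - <<'E'
from rig import bot,eyes
from h import *
s=bot.read_state();d=eyes.capture('wrist')
T=np.eye(4);T[:3,:3]=s['tcp_rot'];T[:3,3]=s['position'];T=T@np.array(d['hand_eye'])
f=lambda L,z:w2(d,np.array(L)/2.3+[60,85],z,T)[:,:2]
print('camera',T[:3,3])
print('L top',f([(52,37),(41,234)],.05).round(4).tolist(),'Rbot',f([(186,58),(166,240)],.016).round(4).tolist(),'crown',f([(96,50),(88,237)],.052).round(4).tolist())
print('M top',f([(354,53),(472,66),(446,264),(334,250)],.05).round(4).tolist(),'crown',f([(402,62),(393,259)],.052).round(4).tolist())
print('R top',f([(620,40),(742,42),(723,246),(607,244)],.05).round(4).tolist(),'crown',f([(690,52),(680,238)],.052).round(4).tolist())
o=np.array([.5025,-.181])
# board corners far, yaw
a=w2(d,[(58,57),(416,59)],.016,T)[:,:2];v=(a[0]-a[1])/np.linalg.norm(a[0]-a[1]);ex=np.array([v[1],-v[0]]);o=a.mean(0)-.12*ex;print('board',o,v,np.linalg.norm(a[0]-a[1]))
for y in(.13,0,-.13):print((o+ex*.02+v*y).round(4))
E
```

```text
camera [ 0.5450589  -0.23675232  0.38503373]
L top [[0.5793, -0.0297], [0.4905, -0.0087]] Rbot [[0.5692, -0.0754], [0.4793, -0.0528]] crown [[0.5724, -0.0506], [0.4885, -0.0331]]
M top [[0.5657, -0.1656], [0.5583, -0.2172], [0.4694, -0.201], [0.4778, -0.149]] crown [[0.561, -0.1868], [0.473, -0.1767]]
R top [[0.5673, -0.2824], [0.5652, -0.3362], [0.4738, -0.3305], [0.4765, -0.2762]] crown [[0.5614, -0.3128], [0.4787, -0.3097]]
board [ 0.50278625 -0.17889386] [0.04676048 0.99890613] 0.3953224855129782
[ 0.5288 -0.05  ]
[ 0.5228 -0.1798]
[ 0.5167 -0.3097]
```

arm_command(
  translation=[
    [-0.19,0,-0.8],
    [-0.19,0,-0.8],
    [-0.19,0,-0.8],
  ],
  rotation=[
    [0,0,0],
    [0,0,0],
    [0,0,0],
  ],
  grip=[1,1,1],
)

```text
time_s: 2.85
position: [0.4952, -0.1688, 0.2445]
tcp_rot: [[-1.0, -0.001, -0.028], [0.028, 0.0, -1.0], [0.001, -1.0, -0.0]]
force: [-0.1, -0.0, -0.9]
opening: 0.007
```

arm_command(
  translation=[
    [-0.19,0,-0.8],
    [-0.19,0,-0.8],
    [-0.19,0,-0.8],
  ],
  rotation=[
    [0,0,0],
    [0,0,0],
    [0,0,0],
  ],
  grip=[1,1,1],
)

```text
time_s: 3.15
position: [0.5128, -0.1059, 0.2446]
tcp_rot: [[-1.0, 0.0, -0.028], [0.028, -0.0, -1.0], [-0.0, -1.0, 0.0]]
force: [-0.1, -0.1, -0.7]
opening: 0.007
```

arm_command(
  translation=[
    [-0.19,0.5,-0.8],
    [-0.19,0.5,-0.8],
    [-0.19,0.5,-0.8],
    [-0.19,0.5,-0.8],
    [-0.19,0.5,-0.8],
  ],
  rotation=[
    [0,0,0],
    [0,0,0],
    [0,0,0],
    [0,0,0],
    [0,0,0],
  ],
  grip=[1,1,1,1,1],
)

```text
time_s: 3.65
position: [0.5304, -0.0448, 0.2052]
tcp_rot: [[-0.999, 0.002, -0.032], [0.032, -0.001, -0.999], [-0.002, -1.0, 0.001]]
force: [1.0, -0.4, 0.1]
opening: 0.005
```

arm_command(
  translation=[
    [0,0.8,0],
    [0,0.8,0],
    [0,0.8,0],
    [0,0.8,0],
    [0,0.8,0],
  ],
  rotation=[
    [0,0,0],
    [0,0,0],
    [0,0,0],
    [0,0,0],
    [0,0,0],
  ],
  grip=[1,1,1,1,1],
)

```text
time_s: 4.15
position: [0.5311, -0.0438, 0.1421]
tcp_rot: [[-1.0, 0.003, -0.031], [0.031, -0.001, -1.0], [-0.004, -1.0, 0.001]]
force: [0.2, 0.7, 0.8]
opening: 0.003
```

```bash
python3 - <<'E'
from rig import bot,eyes
from h import *
d=eyes.capture('wrist');cv2.imwrite('pics/w2.png',d['image'])
for i in range(5):
    s=bot.read_state();print(s['time_s'],s['position'],s['force']);eyes.capture('wrist')
E
```

```text
4.2 [ 0.53094439 -0.04359314  0.14211578] [-0.20331444  0.03153142  0.61777458]
4.25 [ 0.53079013 -0.04337204  0.14200806] [-0.93229928  0.51160064 -0.09990604]
4.3 [ 0.53059608 -0.0432052   0.14181504] [-0.12843994  0.77488866 -0.07449809]
4.35 [ 0.53039673 -0.04304632  0.14160822] [-0.51613593  0.21110706 -0.48384883]
4.4 [ 0.5302163  -0.04292701  0.14137515] [ 0.57662603 -0.28341804  0.35682411]
```

View pics/w2.png

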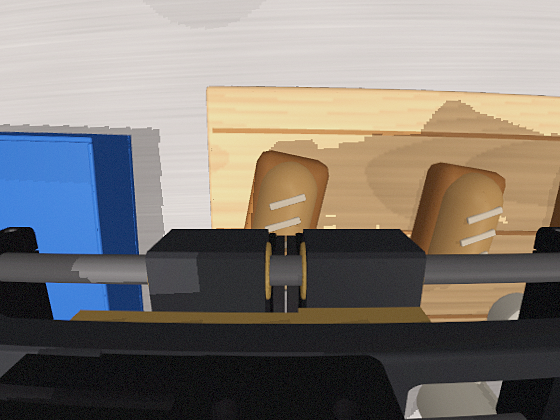

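arm_command(
  translation=[
    [0,0.56,0],
    [0,0.56,0],
    [0,0.56,0],
    [0,0.56,0],
  ],
  rotation=[
    [0,0,0],
    [0,0,0],
    [0,0,0],
    [0,0,0],
  ],
  grip=[1,1,1,1],
)

```text
time_s: 4.85
position: [0.5306, -0.0429, 0.0972]
tcp_rot: [[-1.0, 0.002, -0.03], [0.03, -0.001, -1.0], [-0.002, -1.0, 0.001]]
force: [0.2, -0.4, 1.2]
opening: 0.009
```

arm_command(
  translation=[
    [0,0.02,0],
    [0,0.02,0],
    [0,0.02,0],
  ],
  rotation=[
    [0,0,0],
    [0,0,0],
    [0,0,0],
  ],
  grip=[1,1,1],
)

```text
time_s: 5.15
position: [0.5302, -0.0429, 0.0952]
tcp_rot: [[-1.0, 0.002, -0.03], [0.03, -0.001, -1.0], [-0.002, -1.0, 0.0]]
force: [0.4, -0.2, 0.1]
opening: 0.003
```

arm_command(
  translation=[
    [0,0.02,0],
    [0,0.02,0],
    [0,0.02,0],
  ],
  rotation=[
    [0,0,0],
    [0,0,0],
    [0,0,0],
  ],
  grip=[1,1,1],
)

```text
time_s: 5.45
position: [0.5297, -0.0428, 0.0925]
tcp_rot: [[-1.0, -0.0, -0.03], [0.03, 0.0, -1.0], [0.0, -1.0, -0.0]]
force: [-1.2, -0.4, 0.8]
opening: 0.007
```

arm_command(
  translation=[
    [0,0.02,0],
    [0,0.02,0],
    [0,0.02,0],
  ],
  rotation=[
    [0,0,0],
    [0,0,0],
    [0,0,0],
  ],
  grip=[1,1,1],
)

```text
time_s: 5.75
position: [0.5297, -0.0428, 0.0908]
tcp_rot: [[-1.0, -0.0, -0.03], [0.03, 0.0, -1.0], [0.0, -1.0, -0.0]]
force: [-0.3, -0.3, -0.1]
opening: 0.009
```

arm_command(
  translation=[
    [0,0.02,0],
    [0,0.02,0],
    [0,0.02,0],
  ],
  rotation=[
    [0,0,0],
    [0,0,0],
    [0,0,0],
  ],
  grip=[1,1,1],
)

```text
time_s: 6.05
position: [0.5297, -0.0428, 0.0893]
tcp_rot: [[-1.0, -0.0, -0.03], [0.03, 0.0, -1.0], [0.0, -1.0, -0.0]]
force: [0.8, 0.1, -0.1]
opening: 0.003
```

arm_command(
  translation=[
    [0,0.02,0],
    [0,0.02,0],
    [0,0.02,0],
  ],
  rotation=[
    [0,0,0],
    [0,0,0],
    [0,0,0],
  ],
  grip=[1,1,1],
)

```text
time_s: 6.35
position: [0.5297, -0.0428, 0.0877]
tcp_rot: [[-1.0, -0.0, -0.03], [0.03, 0.0, -1.0], [0.0, -1.0, -0.0]]
force: [-0.1, -0.1, 0.1]
opening: 0.005
```

arm_command(
  translation=[
    [0,0.02,0],
    [0,0.02,0],
    [0,0.02,0],
  ],
  rotation=[
    [0,0,0],
    [0,0,0],
    [0,0,0],
  ],
  grip=[1,1,1],
)

```text
time_s: 6.65
position: [0.5299, -0.0428, 0.0863]
tcp_rot: [[-1.0, 0.0, -0.031], [0.031, -0.0, -1.0], [-0.0, -1.0, 0.0]]
force: [0.9, -0.7, 3.1]
opening: 0.004
```

```bash
cat > f.py <<'E'
from rig import bot,eyes
import numpy as np
F=[];Z=[]
for i in range(8):
    s=bot.read_state();F.append(s['force']);Z.append(s['position']);eyes.capture('top')
print(s['time_s'],np.mean(F,0).round(2),np.mean(Z,0).round(4),'Fz',np.round(np.array(F)[:,2],1))
E
python3 f.py
```

```text
7.0 [-0.07  0.3   3.8 ] [ 0.5299 -0.0428  0.0863] Fz [3.1 3.6 2.9 2.7 4.4 4.1 4.9 4.7]
```

arm_command(
  translation=[
    [0,0.03,0],
    [0,0.03,0],
    [0,0.03,0],
  ],
  rotation=[
    [0,0,0],
    [0,0,0],
    [0,0,0],
  ],
  grip=[1,1,1],
)

```text
time_s: 7.35
position: [0.5299, -0.0428, 0.084]
tcp_rot: [[-1.0, 0.0, -0.03], [0.03, -0.0, -1.0], [-0.0, -1.0, 0.0]]
force: [0.0, 0.1, 6.4]
opening: 0.003
```

```bash
python3 f.py
```

```text
7.7 [-0.58  0.34  5.96] [ 0.5299 -0.0429  0.0841] Fz [6.4 5.3 6.8 6.7 6.  5.4 5.6 5.5]
```

arm_command(
  translation=[
    [0,0.025,0],
    [0,0.047,0],
    [0,0.047,0],
    [0,0.047,0],
  ],
  rotation=[
    [0,0,0],
    [0,0,0],
    [0,0,0],
    [0,0,0],
  ],
  grip=[1,1,1,1],
)

```text
time_s: 8.15
position: [0.53, -0.0429, 0.081]
tcp_rot: [[-1.0, 0.001, -0.03], [0.03, -0.0, -1.0], [-0.001, -1.0, 0.0]]
force: [-2.6, 0.1, 10.8]
opening: 0.01
```

```bash
python3 f.py
```

```text
8.5 [-1.58  0.33 11.13] [ 0.53   -0.0429  0.081 ] Fz [10.8 10.7 11.4 12.3 10.7 11.  10.6 11.5]
```

The left loaf gives 11 N at about 5.8 mm, so it looks stale. On to the middle one.

arm_command(
  translation=[
    [0,-0.375,0],
    [0,-0.375,0],
  ],
  rotation=[
    [0,0,0],
    [0,0,0],
  ],
  grip=[1,1],
)

```text
time_s: 8.75
position: [0.5316, -0.0433, 0.1121]
tcp_rot: [[-1.0, 0.005, -0.03], [0.03, -0.002, -1.0], [-0.005, -1.0, 0.001]]
force: [-0.7, -0.3, 0.3]
opening: 0.004
```

arm_command(
  translation=[
    [0.05,0,0.87],
    [0.05,0,0.87],
    [0.05,0,0.87],
  ],
  rotation=[
    [0,0,0],
    [0,0,0],
    [0,0,0],
  ],
  grip=[1,1,1],
)

```text
time_s: 9.05
position: [0.5238, -0.1147, 0.1094]
tcp_rot: [[-0.999, 0.0, -0.034], [0.034, -0.001, -0.999], [-0.0, -1.0, 0.001]]
force: [-0.2, -0.2, 0.1]
opening: 0.008
```

arm_command(
  translation=[
    [0.05,0,0.87],
    [0.05,0,0.87],
    [0.05,0.18,0.87],
    [0.05,0.18,0.87],
    [0.05,0.18,0.87],
  ],
  rotation=[
    [0,0,0],
    [0,0,0],
    [0,0,0],
    [0,0,0],
    [0,0,0],
  ],
  grip=[1,1,1,1,1],
)

```text
time_s: 9.55
position: [0.5168, -0.1805, 0.0948]
tcp_rot: [[-1.0, -0.002, -0.03], [0.03, 0.002, -1.0], [0.002, -1.0, -0.002]]
force: [-0.5, -0.4, -0.1]
opening: 0.004
```

arm_command(
  translation=[
    [0,0.02,0],
    [0,0.02,0],
    [0,0.02,0],
    [0,0.02,0],
  ],
  rotation=[
    [0,0,0],
    [0,0,0],
    [0,0,0],
    [0,0,0],
  ],
  grip=[1,1,1,1],
)

```text
time_s: 9.95
position: [0.5177, -0.1815, 0.0943]
tcp_rot: [[-1.0, 0.0, -0.03], [0.03, -0.0, -1.0], [-0.0, -1.0, 0.0]]
force: [-0.2, -0.2, -0.1]
opening: 0.006
```

arm_command(
  translation=[
    [0,0.02,0],
    [0,0.02,0],
    [0,0.02,0],
    [0,0.02,0],
  ],
  rotation=[
    [0,0,0],
    [0,0,0],
    [0,0,0],
    [0,0,0],
  ],
  grip=[1,1,1,1],
)

```text
time_s: 10.35
position: [0.5177, -0.1818, 0.0926]
tcp_rot: [[-1.0, 0.001, -0.031], [0.031, -0.0, -1.0], [-0.001, -1.0, 0.0]]
force: [0.5, -0.2, 1.8]
opening: 0.01
```

```bash
python3 f.py
```

```text
10.7 [0.63 0.75 2.01] [ 0.5177 -0.1818  0.0925] Fz [1.8 1.9 1.7 2.3 1.5 2.2 2.8 1.9]
```

arm_command(
  translation=[
    [0,0.03,0],
    [0,0.062,0],
    [0,0.062,0],
    [0,0.062,0],
    [0,0.062,0],
  ],
  rotation=[
    [0,0,0],
    [0,0,0],
    [0,0,0],
    [0,0,0],
    [0,0,0],
  ],
  grip=[1,1,1,1,1],
)

```text
time_s: 11.25
position: [0.5177, -0.1818, 0.0876]
tcp_rot: [[-1.0, 0.0, -0.031], [0.031, -0.0, -1.0], [-0.0, -1.0, 0.0]]
force: [0.8, 1.0, 3.4]
opening: 0.001
```

```bash
python3 f.py
```

```text
11.6 [1.3  0.67 3.87] [ 0.5177 -0.1818  0.0875] Fz [3.4 4.7 3.7 4.1 3.7 3.4 3.7 4.2]
```

arm_command(
  translation=[
    [0,-0.28,0],
    [0,-0.28,0],
  ],
  rotation=[
    [0,0,0],
    [0,0,0],
  ],
  grip=[1,1],
)

```text
time_s: 11.85
position: [0.5179, -0.1822, 0.111]
tcp_rot: [[-1.0, 0.001, -0.03], [0.03, -0.001, -1.0], [-0.002, -1.0, 0.001]]
force: [0.4, 0.0, -0.2]
opening: 0.008
```

arm_command(
  translation=[
    [-0.04,0,0.79],
    [-0.04,0,0.79],
    [-0.04,0,0.79],
  ],
  rotation=[
    [0,0,0],
    [0,0,0],
    [0,0,0],
  ],
  grip=[1,1,1],
)

```text
time_s: 12.15
position: [0.5185, -0.247, 0.109]
tcp_rot: [[-0.999, -0.0, -0.034], [0.034, -0.0, -0.999], [0.0, -1.0, 0.0]]
force: [-0.7, 0.2, 1.0]
opening: 0.008
```

arm_command(
  translation=[
    [-0.04,0,0.79],
    [-0.04,0,0.79],
    [-0.04,0.18,0.79],
    [-0.04,0.18,0.79],
    [-0.04,0.18,0.79],
  ],
  rotation=[
    [0,0,0],
    [0,0,0],
    [0,0,0],
    [0,0,0],
    [0,0,0],
  ],
  grip=[1,1,1,1,1],
)

```text
time_s: 12.65
position: [0.5187, -0.3054, 0.0939]
tcp_rot: [[-1.0, -0.004, -0.029], [0.029, 0.004, -1.0], [0.004, -1.0, -0.004]]
force: [0.1, -0.0, -0.2]
opening: -0.0
```

arm_command(
  translation=[
    [0,0.02,0],
    [0,0.02,0],
    [0,0.02,0],
    [0,0.02,0],
  ],
  rotation=[
    [0,0,0],
    [0,0,0],
    [0,0,0],
    [0,0,0],
  ],
  grip=[1,1,1,1],
)

```text
time_s: 13.05
position: [0.5203, -0.308, 0.0941]
tcp_rot: [[-1.0, 0.0, -0.03], [0.03, -0.0, -1.0], [-0.0, -1.0, 0.0]]
force: [0.3, -0.2, -0.2]
opening: 0.004
```

arm_command(
  translation=[
    [0,0.02,0],
    [0,0.02,0],
    [0,0.02,0],
    [0,0.02,0],
  ],
  rotation=[
    [0,0,0],
    [0,0,0],
    [0,0,0],
    [0,0,0],
  ],
  grip=[1,1,1,1],
)

```text
time_s: 13.45
position: [0.52, -0.3083, 0.0922]
tcp_rot: [[-1.0, 0.0, -0.031], [0.031, -0.0, -1.0], [-0.0, -1.0, -0.0]]
force: [0.4, -0.5, -0.3]
opening: 0.005
```

```bash
python3 f.py
```

```text
13.8 [ 0.2   0.13 -0.04] [ 0.5201 -0.3083  0.0922] Fz [-0.3  0.3 -0.4 -0.2  0.4 -0.5  0.1  0.3]
```

Nothing touched yet, so I'll keep stepping down.

arm_command(
  translation=[
    [0,0.02,0],
    [0,0.02,0],
    [0,0.02,0],
    [0,0.02,0],
  ],
  rotation=[
    [0,0,0],
    [0,0,0],
    [0,0,0],
    [0,0,0],
  ],
  grip=[1,1,1,1],
)

```text
time_s: 14.25
position: [0.5201, -0.3082, 0.0906]
tcp_rot: [[-1.0, 0.0, -0.031], [0.031, 0.0, -1.0], [0.0, -1.0, -0.0]]
force: [-0.5, 0.2, 0.4]
opening: 0.003
```

arm_command(
  translation=[
    [0,0.02,0],
    [0,0.02,0],
    [0,0.02,0],
    [0,0.02,0],
  ],
  rotation=[
    [0,0,0],
    [0,0,0],
    [0,0,0],
    [0,0,0],
  ],
  grip=[1,1,1,1],
)

```text
time_s: 14.65
position: [0.5201, -0.3082, 0.089]
tcp_rot: [[-1.0, 0.0, -0.031], [0.031, 0.0, -1.0], [-0.0, -1.0, -0.0]]
force: [-0.2, -0.2, -0.4]
opening: 0.005
```

arm_command(
  translation=[
    [0,0.02,0],
    [0,0.02,0],
    [0,0.02,0],
    [0,0.02,0],
  ],
  rotation=[
    [0,0,0],
    [0,0,0],
    [0,0,0],
    [0,0,0],
  ],
  grip=[1,1,1,1],
)

```text
time_s: 15.05
position: [0.52, -0.3082, 0.0874]
tcp_rot: [[-1.0, -0.0, -0.03], [0.03, 0.0, -1.0], [0.0, -1.0, -0.0]]
force: [-0.3, -0.3, 0.3]
opening: 0.003
```

```bash
python3 f.py
```

```text
15.4 [-0.23 -0.27 -0.17] [ 0.5201 -0.3083  0.0875] Fz [ 0.3 -0.  -0.5 -0.6 -0.8 -0.2  0.4  0.1]
```

arm_command(
  translation=[
    [0,0.02,0],
    [0,0.02,0],
    [0,0.02,0],
    [0,0.02,0],
  ],
  rotation=[
    [0,0,0],
    [0,0,0],
    [0,0,0],
    [0,0,0],
  ],
  grip=[1,1,1,1],
)

```text
time_s: 15.85
position: [0.5201, -0.3082, 0.0858]
tcp_rot: [[-1.0, -0.0, -0.03], [0.03, 0.0, -1.0], [0.0, -1.0, -0.0]]
force: [0.4, -0.2, 0.2]
opening: 0.004
```

arm_command(
  translation=[
    [0,0.02,0],
    [0,0.02,0],
    [0,0.02,0],
    [0,0.02,0],
  ],
  rotation=[
    [0,0,0],
    [0,0,0],
    [0,0,0],
    [0,0,0],
  ],
  grip=[1,1,1,1],
)

```text
time_s: 16.25
position: [0.5202, -0.3084, 0.0844]
tcp_rot: [[-1.0, 0.0, -0.03], [0.03, -0.0, -1.0], [-0.0, -1.0, 0.0]]
force: [0.1, -0.1, 2.0]
opening: 0.004
```

```bash
python3 f.py
```

```text
16.6 [0.07 0.01 1.72] [ 0.5202 -0.3084  0.0844] Fz [2.  0.7 1.7 1.2 2.  2.5 2.  1.8]
```

arm_command(
  translation=[
    [0,0.035,0],
    [0,0.068,0],
    [0,0.068,0],
    [0,0.068,0],
    [0,0.068,0],
  ],
  rotation=[
    [0,0,0],
    [0,0,0],
    [0,0,0],
    [0,0,0],
    [0,0,0],
  ],
  grip=[1,1,1,1,1],
)

```text
time_s: 17.15
position: [0.5202, -0.3083, 0.079]
tcp_rot: [[-1.0, 0.0, -0.03], [0.03, -0.0, -1.0], [-0.0, -1.0, 0.0]]
force: [0.2, -0.2, 3.7]
opening: 0.006
```

```bash
python3 f.py
```

```text
17.5 [ 0.5  -0.13  3.58] [ 0.5202 -0.3084  0.0789] Fz [3.7 3.7 3.3 4.  2.8 3.8 3.7 3.5]
```

Both of the others are fresh, at about 3.9 N and 3.6 N against 11 N, so the left loaf is the stale one. I'll go back to it with the gripper open and turned to the loaf's yaw.

arm_command(
  translation=[
    [0,-0.4,0],
    [0,-1,0],
    [0,-1,0],
  ],
  rotation=[
    [0,0,0],
    [0,0,0],
    [0,0,0],
  ],
  grip=[1,-1,-1],
)

```text
time_s: 17.85
position: [0.5228, -0.3104, 0.1638]
tcp_rot: [[-1.0, 0.008, -0.03], [0.03, -0.007, -1.0], [-0.008, -1.0, 0.007]]
force: [0.9, -1.1, -0.1]
opening: 0.107
```

arm_command(
  translation=[
    [0,-0.5,-0.83],
    [0,-0.5,-0.83],
    [0,-0.5,-0.83],
  ],
  rotation=[
    [0,0,0],
    [0,0,0],
    [0,0,0],
  ],
  grip=[-1,-1,-1],
)

```text
time_s: 18.15
position: [0.5218, -0.2388, 0.1996]
tcp_rot: [[-1.0, -0.0, -0.027], [0.027, 0.001, -1.0], [0.0, -1.0, -0.001]]
force: [-0.3, -1.4, -0.5]
opening: 0.378
```

arm_command(
  translation=[
    [0,0,-0.83],
    [0,0,-0.83],
    [0,0,-0.83],
  ],
  rotation=[
    [0,0,0],
    [0,0,0],
    [0,0,0],
  ],
  grip=[-1,-1,-1],
)

```text
time_s: 18.45
position: [0.523, -0.1733, 0.1975]
tcp_rot: [[-1.0, -0.003, -0.027], [0.027, 0.002, -1.0], [0.003, -1.0, -0.002]]
force: [-0.5, 0.1, 0.4]
opening: 0.652
```

arm_command(
  translation=[
    [0,0,-0.83],
    [0,0,-0.83],
    [0,0,-0.83],
  ],
  rotation=[
    [0,0,0],
    [0,0,0],
    [0,0,0],
  ],
  grip=[-1,-1,-1],
)

```text
time_s: 18.75
position: [0.5258, -0.1082, 0.1981]
tcp_rot: [[-1.0, -0.002, -0.028], [0.028, 0.0, -1.0], [0.002, -1.0, -0.0]]
force: [-0.6, -0.5, -0.8]
opening: 0.918
```

arm_command(
  translation=[
    [0,0,-0.83],
    [0,0,-0.83],
    [0,0,-0.83],
    [0,0,-0.83],
  ],
  rotation=[
    [0,0,0],
    [0,0.19,0],
    [0,0.19,0],
    [0,0.19,0],
  ],
  grip=[-1,-1,-1,-1],
)

```text
time_s: 19.15
position: [0.5289, -0.044, 0.1986]
tcp_rot: [[-0.974, 0.001, -0.227], [0.227, -0.001, -0.974], [-0.001, -1.0, 0.001]]
force: [0.1, -0.6, -0.3]
opening: 0.995
```

```bash
python3 - <<'E'
from rig import bot,eyes
from h import *
s=bot.read_state();d=eyes.capture('wrist');cv2.imwrite('pics/w3.png',d['image']);print(s['position'],s['time_s'],s['opening'])
T=np.eye(4);T[:3,:3]=s['tcp_rot'];T[:3,3]=s['position'];T=T@np.array(d['hand_eye']);np.savez('w3.npz',T=T,mtx=d['mtx'],dist_coeffs=d['dist_coeffs'])
E
```

```text
[ 0.52889496 -0.04404074  0.19856142] 19.15 0.9953696773883838
```

View pics/w3.png

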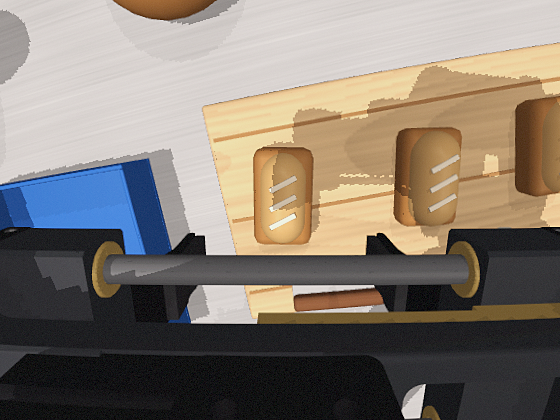

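The loaf sits upright at columns 254–313, centred between the fingers at about 190 and 385, so I'll go down and grip.

arm_command(
  translation=[
    [0,0.96,0],
    [0,0.96,0],
    [0,0.96,0],
    [0,0.96,0],
  ],
  rotation=[
    [0,0,0],
    [0,0,0],
    [0,0,0],
    [0,0,0],
  ],
  grip=[-1,-1,-1,-1],
)

```text
time_s: 19.6
position: [0.5286, -0.0439, 0.1219]
tcp_rot: [[-0.974, -0.0, -0.228], [0.228, -0.0, -0.974], [0.0, -1.0, 0.0]]
force: [0.0, -1.1, 0.4]
opening: 0.998
```

arm_command(
  translation=[
    [0,0.4,0],
    [0,0.7,0],
    [0,0.96,0],
    [0,0.96,0],
    [0,0.96,0],
  ],
  rotation=[
    [0,0,0],
    [0,0,0],
    [0,0,0],
    [0,0,0],
    [0,0,0],
  ],
  grip=[-1,-1,-1,-1,-1],
)

```text
time_s: 20.1
position: [0.5295, -0.0434, 0.0465]
tcp_rot: [[-0.974, 0.003, -0.227], [0.227, -0.001, -0.974], [-0.003, -1.0, 0.0]]
force: [0.4, 0.4, 0.6]
opening: 1.001
```

arm_command(
  translation=[
    [0,0,0],
    [0,0,0],
    [0,0,0],
    [0,0,0],
    [0,0,0],
  ],
  rotation=[
    [0,0,0],
    [0,0,0],
    [0,0,0],
    [0,0,0],
    [0,0,0],
  ],
  grip=[1,1,1,1,1],
)

```text
time_s: 20.6
position: [0.5283, -0.0427, 0.0456]
tcp_rot: [[-0.974, 0.001, -0.228], [0.228, 0.0, -0.974], [-0.001, -1.0, -0.0]]
force: [-0.6, -0.4, 2.3]
opening: 0.641
```

arm_command(
  translation=[
    [0,0,0],
    [0,0,0],
    [0,0,0],
  ],
  rotation=[
    [0,0,0],
    [0,0,0],
    [0,0,0],
  ],
  grip=[1,1,1],
)

```text
time_s: 20.9
position: [0.5283, -0.0427, 0.0455]
tcp_rot: [[-0.974, 0.0, -0.228], [0.228, 0.0, -0.974], [-0.0, -1.0, -0.0]]
force: [-0.8, 1.3, 5.5]
opening: 0.639
```

arm_command(
  translation=[
    [0,-0.3,0],
    [0,-0.7,0],
    [0,-1,0],
    [0,-1,0],
  ],
  rotation=[
    [0,0,0],
    [0,0,0],
    [0,0,0],
    [0,0,0],
  ],
  grip=[1,1,1,1],
)

```text
time_s: 21.3
position: [0.5301, -0.0433, 0.1275]
tcp_rot: [[-0.974, 0.006, -0.227], [0.227, -0.002, -0.974], [-0.006, -1.0, 0.001]]
force: [0.2, 1.3, -1.6]
opening: 0.645
```

arm_command(
  translation=[
    [0.15,-0.2,-0.4],
    [0.3,-0.4,-0.8],
    [0.34,-0.4,-0.92],
    [0.34,-0.4,-0.92],
  ],
  rotation=[
    [0,0,0],
    [0,0,0],
    [0,0,0],
    [0,0,0],
  ],
  grip=[1,1,1,1],
)

```text
time_s: 21.7
position: [0.5174, 0.0363, 0.1561]
tcp_rot: [[-0.974, -0.002, -0.225], [0.225, 0.0, -0.974], [0.002, -1.0, 0.0]]
force: [-0.4, -0.5, -1.4]
opening: 0.645
```

arm_command(
  translation=[
    [0.15,0,-0.4],
    [0.3,0,-0.8],
    [0.34,0,-0.92],
    [0.34,0,-0.92],
  ],
  rotation=[
    [0,0,0],
    [0,0,0],
    [0,0,0],
    [0,0,0],
  ],
  grip=[1,1,1,1],
)

```text
time_s: 22.1
position: [0.5082, 0.1131, 0.156]
tcp_rot: [[-0.974, -0.002, -0.226], [0.226, -0.001, -0.974], [0.002, -1.0, 0.001]]
force: [0.3, -1.5, -1.4]
opening: 0.638
```

arm_command(
  translation=[
    [0.15,0,-0.4],
    [0.3,0,-0.8],
    [0.34,0,-0.92],
    [0.34,0,-0.92],
    [0.34,0,-0.92],
  ],
  rotation=[
    [0,0,0],
    [0,-0.1,0],
    [0,-0.19,0],
    [0,-0.19,0],
    [0,-0.19,0],
  ],
  grip=[1,1,1,1,1],
)

```text
time_s: 22.6
position: [0.4994, 0.1894, 0.1567]
tcp_rot: [[-0.999, -0.0, -0.033], [0.033, -0.001, -0.999], [0.0, -1.0, 0.001]]
force: [0.2, 0.7, -1.0]
opening: 0.64
```

```bash
python3 - <<'E'
from rig import bot,eyes
from h import *
s=bot.read_state();print(s['time_s'],s['position'],s['force'],s['opening'])
d=eyes.capture('wrist');cv2.imwrite('pics/w4.png',d['image'])
e=eyes.capture('top');cv2.imwrite('pics/t4.png',e['image'])
print(w2(e,[(132,186),(213,188),(208,272),(127,270)],.06).round(4))
E
```

```text
22.6 [0.499411   0.18935473 0.15668121] [ 0.2082021   0.74384921 -0.9507193 ] 0.6396367993515989
[[0.6035 0.2714 0.06  ]
 [0.5975 0.081  0.06  ]
 [0.4007 0.0925 0.06  ]
 [0.407  0.2808 0.06  ]]
```

View pics/w4.png

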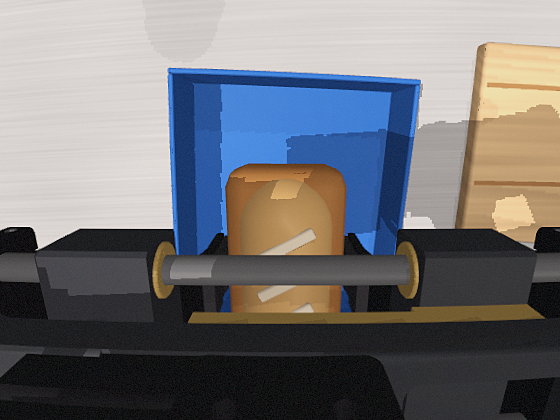

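The loaf is held over the tub, with the rim at columns 169–420 and the loaf centred at about 287. I'll shift 4 mm to the right and lower it.

arm_command(
  translation=[
    [0,0.3,0.05],
    [0,0.6,0.05],
    [0,0.76,0.05],
    [0,0.76,0.05],
  ],
  rotation=[
    [0,0,0],
    [0,0,0],
    [0,0,0],
    [0,0,0],
  ],
  grip=[1,1,1,1],
)

```text
time_s: 23.1
position: [0.4978, 0.1857, 0.0947]
tcp_rot: [[-0.999, -0.004, -0.032], [0.032, -0.001, -0.999], [0.004, -1.0, 0.001]]
force: [0.1, -0.9, -2.0]
opening: 0.644
```

arm_command(
  translation=[
    [0,0.3,0],
    [0,0.5,0],
    [0,0.65,0],
    [0,0.72,0],
    [0,0.72,0],
  ],
  rotation=[
    [0,0,0],
    [0,0,0],
    [0,0,0],
    [0,0,0],
    [0,0,0],
  ],
  grip=[1,1,1,1,1],
)

```text
time_s: 23.6
position: [0.4989, 0.1867, 0.0386]
tcp_rot: [[-1.0, -0.0, -0.031], [0.031, -0.0, -1.0], [0.0, -1.0, 0.0]]
force: [-0.1, 0.2, -0.9]
opening: 0.641
```

arm_command(
  translation=[
    [0,0,0],
    [0,0,0],
  ],
  rotation=[
    [0,0,0],
    [0,0,0],
  ],
  grip=[1,1],
)

```text
time_s: 23.8
position: [0.4994, 0.1869, 0.0396]
tcp_rot: [[-1.0, 0.002, -0.03], [0.03, 0.0, -1.0], [-0.002, -1.0, -0.0]]
force: [0.7, -0.4, -1.6]
opening: 0.645
```

```bash
python3 f.py
```

```text
24.15 [ 0.05 -0.   -1.33] [0.4991 0.1869 0.0393] Fz [-1.6 -2.1 -1.  -1.2 -1.7 -1.7  0.3 -1.6]
```

arm_command(
  translation=[
    [0,0.03,0],
    [0,0.055,0],
    [0,0.055,0],
    [0,0.055,0],
  ],
  rotation=[
    [0,0,0],
    [0,0,0],
    [0,0,0],
    [0,0,0],
  ],
  grip=[1,1,1,1],
)

```text
time_s: 24.6
position: [0.4987, 0.1868, 0.0342]
tcp_rot: [[-1.0, -0.0, -0.03], [0.03, -0.0, -1.0], [0.0, -1.0, 0.0]]
force: [-0.6, 0.3, -1.3]
opening: 0.644
```

```bash
python3 f.py
```

```text
24.95 [-0.28 -0.02 -1.39] [0.4988 0.1868 0.0344] Fz [-1.3 -0.7 -1.1 -1.4 -2.6 -1.  -1.4 -1.6]
```

About 1 mm off the floor by geometry. I'll lower 1 mm more, release, and rise.

arm_command(
  translation=[
    [0,0.012,0],
    [0,0.012,0],
    [0,0.012,0],
    [0,0.012,0],
    [0,0.012,0],
  ],
  rotation=[
    [0,0,0],
    [0,0,0],
    [0,0,0],
    [0,0,0],
    [0,0,0],
  ],
  grip=[1,1,-1,-1,-1],
)

```text
time_s: 25.5
position: [0.4989, 0.1868, 0.0335]
tcp_rot: [[-1.0, 0.0, -0.031], [0.031, 0.0, -1.0], [-0.0, -1.0, -0.0]]
force: [-0.5, -0.1, 0.3]
opening: 0.834
```

arm_command(
  translation=[
    [0,0,0],
    [0,0,0],
  ],
  rotation=[
    [0,0,0],
    [0,0,0],
  ],
  grip=[-1,-1],
)

```text
time_s: 25.7
position: [0.4988, 0.1868, 0.0335]
tcp_rot: [[-1.0, 0.0, -0.03], [0.03, 0.0, -1.0], [-0.0, -1.0, -0.0]]
force: [-0.1, 0.4, 0.2]
opening: 0.969
```

arm_command(
  translation=[
    [0,-0.3,0],
    [0,-0.6,0],
    [0,-1,0],
  ],
  rotation=[
    [0,0,0],
    [0,0,0],
    [0,0,0],
  ],
  grip=[-1,-1,-1],
)

```text
time_s: 26.0
position: [0.4978, 0.1866, 0.1133]
tcp_rot: [[-1.0, -0.003, -0.031], [0.031, -0.0, -1.0], [0.003, -1.0, 0.001]]
force: [-0.1, 0.2, 0.6]
opening: 1.001
```

arm_command(
  translation=[
    [0,-1,0],
    [0,-1,0],
    [0,-1,0],
  ],
  rotation=[
    [0,0,0],
    [0,0,0],
    [0,0,0],
  ],
  grip=[-1,-1,-1],
)

```text
time_s: 26.3
position: [0.5018, 0.1874, 0.1981]
tcp_rot: [[-0.999, 0.01, -0.03], [0.03, 0.002, -1.0], [-0.01, -1.0, -0.002]]
force: [1.4, -0.2, -0.3]
opening: 0.998
```

arm_command(
  translation=[
    [1,-0.3,0],
    [1,-0.3,0],
    [1,-0.3,0],
    [1,-0.3,0],
  ],
  rotation=[
    [0,0,0],
    [0,0,0],
    [0,0,0],
    [0,0,0],
  ],
  grip=[-1,-1,-1,-1],
)

```text
time_s: 26.7
position: [0.4184, 0.1893, 0.2171]
tcp_rot: [[-1.0, 0.0, -0.03], [0.03, -0.0, -1.0], [-0.0, -1.0, 0.0]]
force: [0.7, -0.0, 0.9]
opening: 1.002
```

```bash
python3 - <<'E'
from rig import bot,eyes
import cv2
s=bot.read_state();print(s['time_s'],s['position'],s['force'],s['opening'])
cv2.imwrite('pics/w5.png',eyes.capture('wrist')['image']);cv2.imwrite('pics/s5.png',eyes.capture('scene')['image'])
E
```

```text
26.7 [0.41842377 0.18929589 0.21709132] [ 0.66745082 -0.0350141   0.89550877] 1.001547732958702
```

View pics/w5.png

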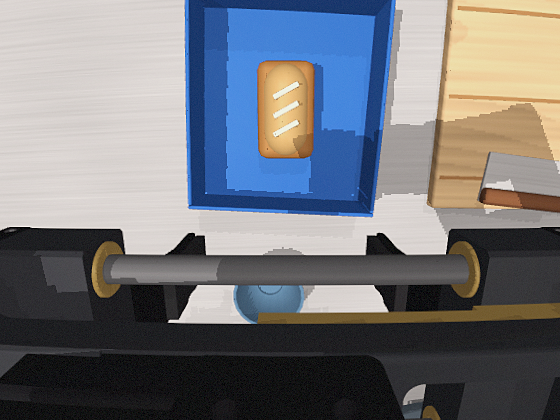

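View pics/s5.png

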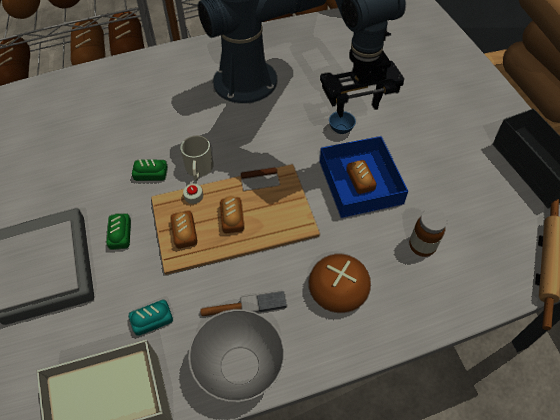

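The loaf lies flat on the tub floor at wrist pixel (286,110). The two fresh loaves are still at scene pixels (183,229) and (232,214), and the other things look unmoved. I'll hand it in.

```bash
python3 -c "
from rig import bot
print(bot.hand_in())"
```

```text
the job is handed in; nothing more can be done
None
```

I press-tested the three loaves from left to right. The left one was stale, so I put it in the blue tub and handed the job in at about 27 s of the 64 s allowed.

| Loaf | Depth pressed | Push-back | Result |
|---|---|---|---|
| Left | about 5.8 mm | 11.1 N | stale |
| Middle | about 6.0 mm | 3.9 N | fresh |
| Right | about 5.9 mm | 3.6 N | fresh |

Each press was held for about 0.5 s. The depths are good to about 1 mm, because I felt for first touch in 1.6 mm steps.

- **Last pictures:** the stale loaf lies flat on the tub floor and the gripper is open, clear of everything. The fresh loaves and the other things look unmoved.
- **Readings that disagreed:**
  - The estimates of the tub's centre differed by up to 9 mm, so I corrected with a close look before lowering the loaf.
  - While I gripped the loaf, the wrist force briefly read 5.5 N upward. I did not look into it, and the lift that followed was clean.

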